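# Rack the paint tubes from light to dark

## Task

Lay the four paint tubes in the wooden rack in order of shade, one to a lane: white in the lane next to the rack's white end panel, then ochre yellow, then vermilion red, and ultramarine blue next to the black end panel. Each tube lies flat along the middle of its lane, centred along the lane's length, cap either way. Let go of them all, and do not disturb the red-banded pot, the blue-banded pot or the bear.

Things in the scene. Friction and masses are not known exactly. Their poses are not given: they have to be found in the camera images.
- white_tube: Squeezed aluminium paint tube, white label band, black cap, lying flat, label up; 32 wide, 115 long, 25 high mm; about 45 g. Origin at its underside, mid-length; y along the tube towards the tail (the cap is at -y), x across, z up. Tail flattened, round towards the cap: pinch it across x, 0 to 15 mm from the origin towards the cap, tips below half its height (about 4 mm off its support)
- yellow_tube: Squeezed aluminium paint tube, ochre yellow label band, white cap, lying flat, label up; 22 wide, 118 long, 17 high mm; about 45 g. Origin at its underside, mid-length; y along the tube towards the tail (the cap is at -y), x across, z up. Tail flattened, round towards the cap: pinch it across x, 0 to 15 mm from the origin towards the cap, tips below half its height (about 4 mm off its support)
- red_tube: Squeezed aluminium paint tube, vermilion red label band, black cap, lying flat, label up; 30 wide, 123 long, 23 high mm; about 45 g. Origin at its underside, mid-length; y along the tube towards the tail (the cap is at -y), x across, z up. Tail flattened, round towards the cap: pinch it across x, 0 to 15 mm from the origin towards the cap, tips below half its height (about 4 mm off its support)
- blue_tube: Squeezed aluminium paint tube, ultramarine blue label band, white cap, lying flat, label up; 24 wide, 126 long, 18 high mm; about 45 g. Origin at its underside, mid-length; y along the tube towards the tail (the cap is at -y), x across, z up. Tail flattened, round towards the cap: pinch it across x, 0 to 15 mm from the origin towards the cap, tips below half its height (about 4 mm off its support)
- tube_rack: Fixed wooden tube rack: a plank 120 (x) by 280 (y) mm, carried 50 mm above the table by the end panels; origin at table level below its centre, z up. Five low ribs along x (4 mm wide, 2 mm high, at y = 0, +-60, +-120 mm) part four lanes, centre lines at y = -90, -30, +30, +90 mm; lane floors at z = 50 mm. A tube lies along a lane (rack's x), cap at either end
- light_end: White end panel of the rack, fixed, 120 x 16 x 62 mm (12 mm above the lane floor), standing against one of the rack's two short ends (at y = +148 or -148 mm of the rack; which end, changes from start to start): the lightest tube belongs in the lane next to it. Origin at the centre of its underside, axes parallel to the rack's
- dark_end: Black end panel of the rack, fixed, 120 x 16 x 62 mm (12 mm above the lane floor), standing against one of the rack's two short ends (at y = +148 or -148 mm of the rack; which end, changes from start to start): the darkest tube belongs in the lane next to it. Origin at the centre of its underside, axes parallel to the rack's
- red_pot: Bystander: white gouache pot with a red band, 36 mm across, 41 mm high, loose; origin at the centre of its underside
- blue_pot: Bystander: white gouache pot with a blue band, 36 mm across, 41 mm high, loose; origin at the centre of its underside
- bear: Bystander: small yellow bear charm, 39 x 45 mm, 62 mm high, loose; origin at the centre of its underside
There are look-alikes about, which are no part of the job. What is shaped like the yellow_tube but green is not meant.

How it is judged:
By the outcome, as a careful person would: the job done as asked, in the order asked, and still so for the second after the job is handed in, with the robot touching nothing.
It also fails if it takes over 112 s, if anything falls off the work surface, if the arm or the gripper's body presses on something with over 40 N, if the wrist force passes 120 N, or if a joint passes its speed limit or range.

## Robot

A 6-joint arm with a two-finger parallel gripper is mounted at the origin on the work surface; the furniture and walls round the work are solid. World frame = base frame: x ahead of the robot, y to its left, z up, the work surface at z = 0. Lengths are in m, angles in rad, forces in N, time in s.
With the tool pointing down it reaches from about 0.35 to 0.85 m from the base axis. Payload 8.1 kg.
Tool frame: the origin (TCP) lies on the centre line of the jaws, within the pads' length; the fingertips stand 17 mm ahead of it and the grasp point (between the pads) lies 2 mm behind it; z points along the fingers, y is the line along which they close (so a half turn about z gives the same grasp; the last joint's range is limited). The gripper opens to 93 mm and grips with 3 to 60 N. Pads are 15 mm wide; open, the fingers measure 128 mm over their backs; the gripper's body (75 mm by 188 mm) begins 65 mm behind the grasp point.
Start: joints at [1.121, 0.13, 1.488, -0, 1.523, -0.085], TCP at [0.214, 0.561, 0.236] pointing down, gripper open.
Joint ranges: [-2.96, 2.96], [-0.89, 2.26], [0.02, 2.5], [-1.34, 4.48], [0, 2.73], [-2.66, 2.66]. Speed limits (rad/s): [2.39, 2.39, 2.79, 3.14, 3.14, 3.14].

## Interface

Orientations are given as a rotation vector (axis times angle).
In Python, from plant import robot, optics, close_job, models gives the robot as it stands.
- The arm moves only by the shell command python3 -m inch 'ROWS' [OPENING] [FORCE]. ROWS is a JSON object of lists of equal length, an entry for each row: "travel": the shift along the tool's x, y, z in m, a list of three; "spin": the turn about the tool's z in rad. In form: {"travel": [[x, y, z], ...], "spin": [spin, ...]}. A call has 1 to 10 rows; each row is the pose to reach, as a shift and turn from the pose commanded when the call began, along the tool's axes at that moment; what a row does not reach only later rows make up. A row lasts 1/12 s, in which the tool goes at most 41.7 mm and 7.16 degrees, less where a joint would pass 70% of its speed; a pose out of reach is approached as far as the arm can. A call with a gripper value outside its range is refused whole. OPENING is the closure, from 0 (fully open) to 1 (shut), set as the call begins (- or left out, the last holds). The fingers move at their own pace and stop on an object; FORCE is the grip in N (left out, the last holds). Time passes only in rows, so rows that repeat a pose let the fingers close. It gives the time, the measured TCP pose, the force, the opening and the grip force at its end, in the units of the state.
- robot.read_state(): the state, without advancing time (a new reading comes with each control period).
- optics.read_camera(name): name is "scene" or "top" or "wrist"; returns (picture, depth): 420x560x3 uint8, red, green, blue; 420x560 float32, m along the optical axis (not along the pixel's ray), 0 where there is no reading.
- optics.camera_info(name): a dict with "camera_matrix" (3x3 intrinsics, pixels), "view" (4x4, takes a point from world to camera coordinates). Camera axes: x right, y down, z forward; pixel columns grow to the right and rows downward; lengths in m; the calibration is good to about 2 mm. A picture is of the moment at which its call begins: read the wrist's pose just before it. camera_info takes no time and is no camera call; for the wrist camera it gives the pose at the moment of the call.
- close_job(): hands the job in; it is judged then, once.
Trained networks look in the newest picture that a camera, given by its name, has taken for a name from the list of things; names that differ only in an ending like _2 or _b are one class to them, and where a whole thing is asked for, a point or a joint stands for the part that bears it (a point fixed in the world has none). Each returns a list of dicts, best first, with "p" (0 to 1); they miss things now and then, are a little off and sometimes report something else, mostly with a low value. They report only what shows in the picture. A call takes as long as a camera call. They do not tell look-alikes from the thing itself.
- models.look_for(camera, name): "centre" ([x, y, z] in m, in world coordinates, good to about 4 mm: the middle of the surface that is visible of it).
- models.masks_of(camera, name): "region" (420x560 bool, what is visible of it).
The state is a dict: "t": time; "q": joint angles; "dq": joint speeds; "joint_torque": joint torques, N m; "tool_pos": TCP position; "orientation": TCP orientation; "force": force on the tool from outside, world axes, zero at the start; "wrist_torque": the same for the moment, N m; "opening": finger opening in m; "gripper_force": force on a finger pad.
Only numpy, scipy, OpenCV 4.12 (cv2) and the standard library are available. Lean on these libraries where they do the work, as an engineer would, in place of code of your own. Each camera call takes 0.05 s, during which the arm holds its last target. There are 200 camera calls.

## Working session

There is one attempt and no reset: what is moved stays moved. The work goes in short steps, Python scripts to look and compute and a shell command to move; the robot and the scene stay as the last step left them, time stands still between calls to the robot, and variables do not carry over. Pictures are saved under pics/ and viewed, at most 14 in all, crops included, and the job is handed in when it is done.

```bash
ls; mkdir -p pics; python3 - <<'E'
from plant import robot, optics, models
import cv2
s=robot.read_state(); print({k:s[k] for k in('t','tool_pos','orientation','opening')})
for c in('scene','top'):
    p,d=optics.read_camera(c); cv2.imwrite(f'pics/{c}0.png',p[:,:,::-1])
    for n in ['white_tube','yellow_tube','red_tube','blue_tube','tube_rack','light_end','dark_end','red_pot','blue_pot','bear']:
        print(c,n,[(round(r['p'],2),[round(float(v),3) for v in r['centre']]) for r in models.look_for(c,n)][:4])
E
```

```text
pics
{'t': 0.0, 'tool_pos': array([0.213805  , 0.56003157, 0.2345673 ]), 'orientation': array([-5.69776878e-01, -3.08901594e+00,  2.82906916e-03]), 'opening': 0.09307491768430437}
scene white_tube [(0.61, [0.447, 0.029, 0.011])]
scene yellow_tube [(0.52, [0.314, 0.599, 0.007])]
scene red_tube []
scene blue_tube [(0.6, [0.576, 0.122, 0.007])]
scene tube_rack [(0.69, [0.402, -0.353, 0.048]), (0.24, [0.447, -0.187, 0.026])]
scene light_end [(0.48, [0.518, -0.44, 0.06])]
scene dark_end [(0.55, [0.262, -0.284, 0.062])]
scene red_pot [(0.44, [0.26, -0.283, 0.063])]
scene blue_pot [(0.51, [0.382, 0.11, 0.029])]
scene bear [(0.46, [0.45, -0.185, 0.029])]
top white_tube [(0.52, [0.462, 0.039, 0.013])]
top yellow_tube [(0.69, [0.455, 0.367, 0.005]), (0.59, [0.325, 0.605, 0.008])]
top red_tube [(0.64, [0.391, 0.239, 0.01])]
top blue_tube [(0.7, [0.586, 0.129, 0.007])]
top tube_rack [(0.73, [0.402, -0.347, 0.054])]
top light_end [(0.56, [0.531, -0.416, 0.059])]
top dark_end [(0.65, [0.459, 0.037, 0.015]), (0.48, [0.28, -0.26, 0.065])]
top red_pot [(0.58, [0.519, 0.256, 0.041])]
top blue_pot [(0.65, [0.392, 0.116, 0.043])]
top bear []
```

View pics/top0.png

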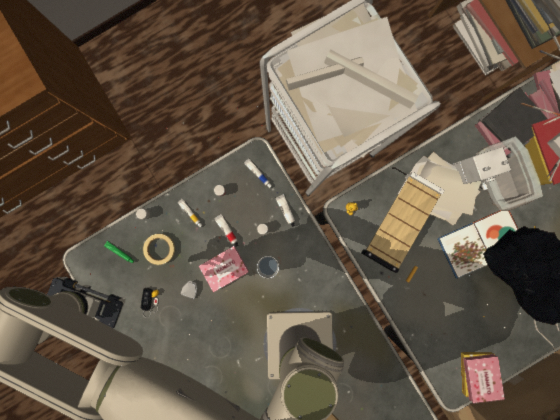

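View pics/scene0.png

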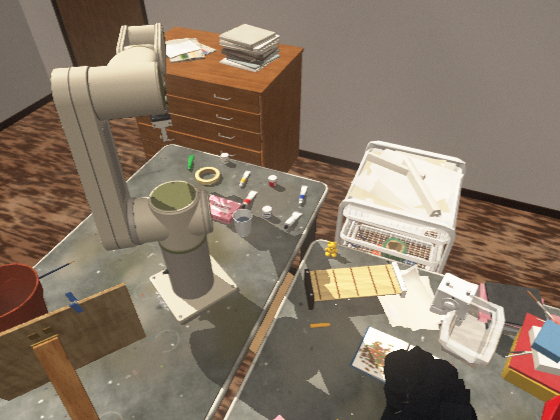

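```bash
cat > h.py <<'E'
from plant import robot, optics, models
import numpy as np, cv2
from scipy.spatial.transform import Rotation as Ro
def cloud(cam):
    i=optics.camera_info(cam); p,d=optics.read_camera(cam); K=np.array(i['camera_matrix']); V=np.linalg.inv(np.array(i['view']))
    v,u=np.mgrid[:420,:560]; c=np.stack([(u-K[0,2])/K[0,0]*d,(v-K[1,2])/K[1,1]*d,d],-1)
    return p,d,c@V[:3,:3].T+V[:3,3]
def px(cam,P):
    i=optics.camera_info(cam); c=np.array(i['view'])@np.r_[P,1]; k=np.array(i['camera_matrix'])@c[:3]; return (k[:2]/k[2]).round(0)
def rect(W,zmin=None):  # min-area rect: centre, long axis angle deg, dims mm
    (c,wh,a)=cv2.minAreaRect((W[:,:2]*1000).astype(np.float32))
    if wh[0]<wh[1]: a+=90; wh=wh[::-1]
    return np.round(np.array(c)/1000,4),round((a+90)%180-90,1),np.round(wh,1)
def tube(cam,name,p,d,W):
    out=[]
    for r in models.masks_of(cam,name):
        m=r['region'] & (d>0)
        if m.sum()<20: continue
        X=W[m]; c,a,wh=rect(X); e=np.array([np.cos(np.radians(a)),np.sin(np.radians(a))]); s=(X[:,:2]-c)@e
        col=p[m]; lo=col[s<-.042].mean(0).round(); hi=col[s>.042].mean(0).round()
        out.append((round(r['p'],2),c,a,wh,'z',np.percentile(X[:,2],[5,95]).round(3),'lo',lo,'hi',hi))
    return out
def plan(x,y,z,ang):
    """tool travel + spin to put TCP at x,y,z with the jaw line (tool y) at world angle ang deg"""
    s=robot.read_state(); R=Ro.from_rotvec(s['orientation']).as_matrix(); P=np.array([x,y,z]); t=R.T@(P-s['tool_pos'])
    cur=np.arctan2(R[1,1],R[0,1]); dq1=np.arctan2(y,x)-np.arctan2(s['tool_pos'][1],s['tool_pos'][0])
    best=[]
    for k in(-2,-1,0,1,2):
        sp=-((np.radians(ang)-cur+np.pi)%(2*np.pi)-np.pi)+k*np.pi
        best.append((abs(s['q'][5]+sp+dq1),abs(sp),sp,s['q'][5]+sp+dq1))
    print('travel',t.round(4),'tilt',np.degrees(np.arccos(-R[2,2])).round(2),'t',round(s['t'],2),'spins(q6)',[(round(b[2],3),round(b[3],2)) for b in sorted(best,key=lambda b:b[1]) if b[0]<2.6])
E
python3 - <<'E'
from h import *
np.set_printoptions(suppress=True)
p,d,W=cloud('top')
for n in['white_tube','yellow_tube','red_tube','blue_tube']:
    for o in tube('top',n,p,d,W): print(n,*o)
for n in['tube_rack','light_end','dark_end']:
    for o in models.masks_of('top',n):
        X=W[o['region']&(d>0)]; print(n,o['p'],rect(X),np.percentile(X[:,2],[5,50,95]))
s=robot.read_state(); R=Ro.from_rotvec(s['orientation']).as_matrix(); V=np.linalg.inv(np.array(optics.camera_info('wrist')['view'])); print(R.T@(V[:3,3]-s['tool_pos']),R.T@V[:3,:3],optics.camera_info('wrist')['camera_matrix'],sep='\n')
m=(W[...,2]>.03)&(W[...,2]<.08)&(abs(W[...,0]-.4)<.25)&(abs(W[...,1]+.35)<.25); n,l,st,ce=cv2.connectedComponentsWithStats(m.astype('uint8'))
for i in range(1,n):
    if st[i,4]>20: print(st[i,4],rect(W[l==i]))
plan(.47,.2,.36,90)
E
```

```text
white_tube 0.49 [0.4533 0.0367] 25.2 [108.3  32.2] z [-0.     0.021] lo [142. 137. 125.] hi [161. 153. 138.]
yellow_tube 0.58 [0.3201 0.61  ] 57.0 [108.4  21.5] z [-0.001  0.016] lo [ 41. 113.  54.] hi [ 58. 145.  72.]
yellow_tube 0.46 [0.4463 0.3639] 39.4 [114.3  23.6] z [-0.004  0.015] lo [151. 147. 135.] hi [207. 200. 182.]
yellow_tube 0.4 [0.4521 0.0353] 25.2 [108.2  30.6] z [0.001 0.022] lo [108. 104.  95.] hi [173. 164. 148.]
red_tube 0.77 [0.3847 0.2377] 32.0 [121.4  28.7] z [-0.001  0.02 ] lo [94. 89. 81.] hi [195. 186. 168.]
blue_tube 0.64 [0.5817 0.1285] 43.0 [126.7  22.3] z [-0.001  0.016] lo [165. 159. 147.] hi [182. 174. 159.]
tube_rack 0.75 (array([ 0.399 , -0.3526]), -31.8, array([282. , 136.6])) [0.04467641 0.04902616 0.05331234]
light_end 0.8 (array([ 0.5339, -0.4283]), 59.4, array([123.8,  33.4])) [0.02004244 0.05924447 0.06455883]
dark_end 0.65 (array([ 0.2748, -0.2727]), 56.6, array([132.2,  22.3])) [0.00029579 0.05895958 0.06447215]
[ 0.06833633 -0.00148482 -0.14995959]
[[-0.00111843 -0.9684109  -0.24935733]
 [ 0.99999912 -0.00126121  0.00041283]
 [-0.00071428 -0.24935665  0.96841146]]
[[342.59002716   0.         281.66408283]
 [  0.         342.59002716 207.38961911]
 [  0.           0.           1.        ]]
25 (array([ 0.6237, -0.592 ]), -58.7, array([22.8,  8.6]))
37 (array([ 0.6266, -0.1134]), 33.6, array([31.7, 15.2]))
186 (array([ 0.5605, -0.5457]), 19.1, array([79.9,  9.1]))
39 (array([ 0.5939, -0.4373]), -69.4, array([42.4, 17.6]))
3595 (array([ 0.403, -0.346]), -31.8, array([312. , 121.2]))
67 (array([ 0.4551, -0.1805]), -78.8, array([27.9, 27.4]))
43 (array([ 0.4394, -0.5693]), -54.5, array([39.9, 31.4]))
55 (array([ 0.29  , -0.5954]), 0.4, array([47.7,  8.7]))
travel [-0.3677 -0.2455 -0.1243] tilt 0.0 t 1.5 spins(q6) [(np.float64(-0.365), np.float64(-1.25)), (np.float64(2.777), np.float64(1.89))]
```

```bash
python3 -c "
from h import *
plan(.446,.364,.16,129.4)"
```

```text
travel [-0.2868 -0.1008  0.0756] tilt 0.0 t 1.5 spins(q6) [(np.float64(-1.052), np.float64(-1.66)), (np.float64(2.089), np.float64(1.48))]
```

```bash
python3 -m inch '{"travel":[[-0.287,-0.101,0.0],[-0.287,-0.101,0.0],[-0.287,-0.101,0.0],[-0.287,-0.101,0.0],[-0.287,-0.101,0.076],[-0.287,-0.101,0.076],[-0.287,-0.101,0.076],[-0.287,-0.101,0.076],[-0.287,-0.101,0.076],[-0.287,-0.101,0.076]],"spin":[-1.052,-1.052,-1.052,-1.052,-1.052,-1.052,-1.052,-1.052,-1.052,-1.052]}' 0.45 15
python3 - <<'E'
from h import *
np.set_printoptions(suppress=True)
p,d,W=cloud('wrist'); cv2.imwrite('pics/w1.png',p[:,:,::-1])
print(robot.read_state()['q'].round(2))
for n in['yellow_tube','red_tube','white_tube','blue_tube']:
    for o in tube('wrist',n,p,d,W): print(n,*o, px('wrist',[*o[1],0.01]))
E
```

```text
t: 2.33
tool_pos: [0.4469, 0.3611, 0.1575]
orientation: [1.059, -2.954, 0.002]
force: [0.1, -0.5, 0.0]
opening: 0.0507
gripper_force: 0.0
[ 0.59  0.11  1.65  0.    1.38 -1.66]
yellow_tube 0.66 [0.3119 0.5794] 48.6 [62.1  7.6] z [0.005 0.011] lo [nan nan nan] hi [nan nan nan] [556. 233.]
yellow_tube 0.64 [0.4491 0.3631] 38.9 [117.4  20.1] z [0.003 0.016] lo [218. 214. 202.] hi [232. 227. 213.] [280. 201.]
red_tube 0.78 [0.3986 0.2426] 34.7 [96.6 29.5] z [0.003 0.02 ] lo [201.  63.  65.] hi [220. 214. 196.] [204.  63.]
blue_tube 0.59 [0.6093 0.1663] 25.4 [31.8  9.4] z [0.002 0.006] lo [nan nan nan] hi [nan nan nan] [ -3. 200.]h.py:20: RuntimeWarning: Mean of empty slice.
  col=p[m]; lo=col[s<-.042].mean(0).round(); hi=col[s>.042].mean(0).round()
  ret = um.true_divide(
```

View pics/w1.png

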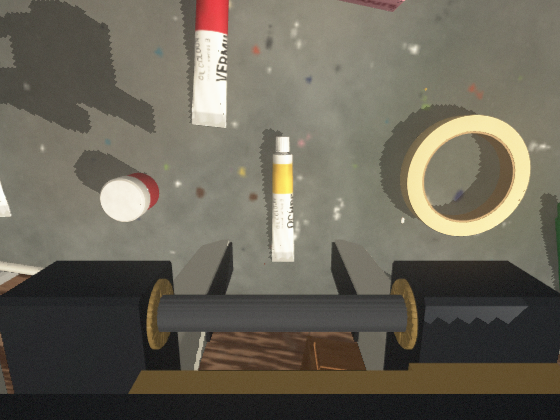

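```bash
python3 -c "
from h import *
plan(.4437,.3587,.021,128.9)"
```

```text
travel [ 0.0059 -0.0037  0.1398] tilt 0.1 t 2.58 spins(q6) [(np.float64(0.007), np.float64(-1.66)), (np.float64(3.149), np.float64(1.48))]
```

```bash
python3 -m inch '{"travel":[[0.006,-0.004,0.03],[0.006,-0.004,0.07],[0.006,-0.004,0.105],[0.006,-0.004,0.13],[0.006,-0.004,0.14],[0.006,-0.004,0.14],[0.006,-0.004,0.14]],"spin":[0,0,0,0,0,0,0]}' && python3 -m inch '{"travel":[[0,0,0],[0,0,0],[0,0,0],[0,0,0],[0,0,0],[0,0,-0.03],[0,0,-0.07],[0,0,-0.11],[0,0,-0.15],[0,0,-0.15]],"spin":[0,0,0,0,0,0,0,0,0,0]}' 1 15
python3 - <<'E'
from h import *
p,d,W=cloud('wrist'); cv2.imwrite('pics/w2.png',p[:,:,::-1])
c=np.array([.403,-.346]);e=np.array([.85,-.527])
for n,y in zip('WYRB',(90,30,-30,-90)): print(n,(c+e*y/1000).round(4))
x,y=c+e*.03; u=np.array([.527,.85])
plan(*(np.array([x,y])+u*.007),.15,-31.8);plan(*(np.array([x,y])-u*.007),.15,-31.8)
E
```

```text
t: 3.17
tool_pos: [0.4439, 0.3581, 0.0207]
orientation: [-1.058, 2.957, 0.001]
force: [0.3, -0.2, 0.0]
opening: 0.051
gripper_force: 0.0
t: 4.0
tool_pos: [0.4482, 0.3596, 0.18]
orientation: [-1.053, 2.945, 0.005]
force: [0.8, 1.1, 1.1]
opening: 0.0006
gripper_force: 0.0
W [ 0.4795 -0.3934]
Y [ 0.4285 -0.3618]
R [ 0.3775 -0.3302]
B [ 0.3265 -0.2986]
travel [ 0.4652 -0.5431  0.0216] tilt 0.62 t 4.05 spins(q6) [(np.float64(2.813), np.float64(-0.22))]
travel [ 0.4784 -0.5477  0.0215] tilt 0.62 t 4.05 spins(q6) [(np.float64(2.813), np.float64(-0.25))]
```

View pics/w2.png

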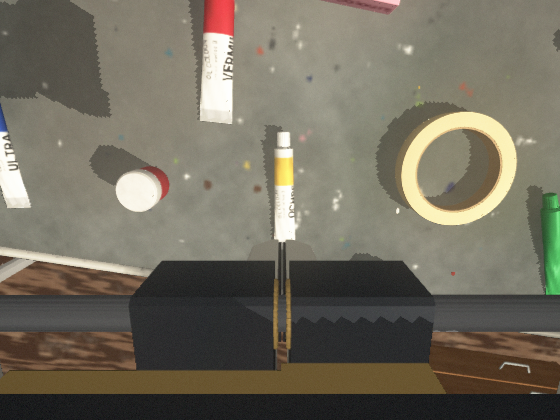

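```bash
python3 -m inch '{"travel":[[0,0,0.06],[0,0,0.06],[0,0,0.06],[0,0,0.06],[0,0,0.06]],"spin":[0,0,0,0,0]}' 0.6 20
python3 - <<'E'
from h import *
np.set_printoptions(suppress=True)
p,d,W=cloud('wrist')
for o in tube('wrist','yellow_tube',p,d,W): 
    print(*o, px('wrist',[*o[1],0.01]))
    a=np.radians(o[2]); g=o[1]-.007*np.array([np.cos(a),np.sin(a)]); print(g); plan(*g,.021,o[2]+90)
print(robot.read_state()['opening'])
E
```

```text
t: 4.47
tool_pos: [0.4443, 0.357, 0.1102]
orientation: [-1.058, 2.958, 0.0]
force: [0.5, 0.1, 0.7]
opening: 0.029
gripper_force: 0.0
0.76 [0.4494 0.362 ] 39.5 [118.1  19.9] z [0.003 0.016] lo [215. 211. 199.] hi [230. 225. 211.] [284. 221.]
[0.44399863 0.35754745]
travel [0.0011 0.0007 0.0904] tilt 0.15 t 4.57 spins(q6) [(np.float64(-0.002), np.float64(-1.67)), (np.float64(3.139), np.float64(1.47))]
0.03567940787614931
```

```bash
python3 -m inch '{"travel":[[0.001,0.001,0.035],[0.001,0.001,0.07],[0.001,0.001,0.09],[0.001,0.001,0.09],[0.001,0.001,0.09]],"spin":[0,0,0,0,0]}' && python3 -m inch '{"travel":[[0,0,0],[0,0,0],[0,0,0],[0,0,0],[0,0,0],[0,0,0]],"spin":[0,0,0,0,0,0]}' 1 15
```

```text
t: 4.98
tool_pos: [0.4435, 0.3576, 0.0206]
orientation: [-1.058, 2.956, 0.001]
force: [0.3, 0.5, 0.8]
opening: 0.0369
gripper_force: 0.0
t: 5.48
tool_pos: [0.4431, 0.3573, 0.0204]
orientation: [-1.058, 2.957, 0.0]
force: [0.0, -0.1, 5.7]
opening: 0.0182
gripper_force: 15.0
```

```bash
python3 -m inch '{"travel":[[0,0,-0.01],[0,0,-0.02],[0,0,-0.04],[0,0,-0.07],[0,0,-0.11],[0,0,-0.15],[0,0,-0.17],[0,0,-0.17]],"spin":[0,0,0,0,0,0,0,0]}' && python3 - <<'E'
from h import *
x,y=np.array([.4285,-.3618])+.007*np.array([.527,.85])
plan(x,y,.19,-31.8);print(robot.read_state()['opening'])
E
```

```text
t: 6.15
tool_pos: [0.4456, 0.3591, 0.1979]
orientation: [-1.055, 2.947, 0.004]
force: [1.7, 0.2, 0.3]
opening: 0.0183
gripper_force: 15.0
travel [ 0.464  -0.5441  0.0032] tilt 0.66 t 6.15 spins(q6) [(np.float64(2.813), np.float64(-0.22))]
0.01825966320335995
```

```bash
python3 -m inch '{"travel":[[0.464,-0.544,0],[0.464,-0.544,0],[0.464,-0.544,0],[0.464,-0.544,0],[0.464,-0.544,0],[0.464,-0.544,0],[0.464,-0.544,0],[0.464,-0.544,0],[0.464,-0.544,0],[0.464,-0.544,0]],"spin":[1.4,1.4,1.4,1.4,1.4,1.4,1.4,1.4,1.4,1.4]}' && python3 - <<'E'
from h import *
x,y=np.array([.4285,-.3618])+.007*np.array([.527,.85])
plan(x,y,.19,-31.8);print(robot.read_state()['opening'])
E
```

```text
t: 6.98
tool_pos: [0.4338, -0.0613, 0.1896]
orientation: [0.882, 3.015, 0.0]
force: [1.2, 0.4, -0.7]
opening: 0.018
gripper_force: 15.0
travel [-0.1573 -0.249  -0.0004] tilt 0.01 t 6.98 spins(q6) [(np.float64(1.557), np.float64(-0.25))]
0.01804543646756553
```

```bash
python3 -m inch '{"travel":[[-0.157,-0.249,0],[-0.157,-0.249,0],[-0.157,-0.249,0],[-0.157,-0.249,0],[-0.157,-0.249,0],[-0.157,-0.249,0],[-0.157,-0.249,0],[-0.157,-0.249,0],[-0.157,-0.249,0],[-0.157,-0.249,0]],"spin":[1.557,1.557,1.557,1.557,1.557,1.557,1.557,1.557,1.557,1.557]}' && python3 -m inch '{"travel":[[0,0,0],[0,0,0],[0,0,0],[0,0,0],[0,0,0]],"spin":[0.3,0.3,0.3,0.3,0.3]}' && python3 - <<'E'
from h import *
np.set_printoptions(suppress=True)
p,d,W=cloud('wrist');cv2.imwrite('pics/w3.png',p[:,:,::-1])
m=(W[...,2]>.04)&(W[...,2]<.075)&(np.arange(420)[:,None]<400)
for n in('tube_rack','light_end','dark_end','yellow_tube'):
    for o in models.masks_of('wrist',n): X=W[o['region']&(d>0)];print(n,o['p'],rect(X),np.percentile(X[:,2],[5,50,95]))
for z,nm in((.05,'r'),(.062,'e')):
  for q in((.06,.14),(-.06,.14),(.06,-.14),(-.06,-.14)): print(nm,q,px('wrist',np.r_[np.array([.403,-.346])+q[0]*np.array([.527,.85])+q[1]*np.array([.85,-.527]),z]))
x,y=np.array([.4285,-.3618])+.007*np.array([.527,.85])
plan(x,y,.073,-31.8);print(robot.read_state()['opening'])
E
```

```text
t: 7.82
tool_pos: [0.4338, -0.3546, 0.1887]
orientation: [-2.48, -1.926, 0.0]
force: [0.2, 0.7, -0.7]
opening: 0.0178
gripper_force: 15.0
t: 8.23
tool_pos: [0.4343, -0.3536, 0.1893]
orientation: [-2.733, -1.548, 0.0]
force: [0.3, -0.2, -0.1]
opening: 0.0185
gripper_force: 15.0
tube_rack 0.7 (array([ 0.4052, -0.3453]), -31.1, array([280.6, 118.8])) [0.04971165 0.05091845 0.05249793]
light_end 0.83 (array([ 0.5075, -0.4004]), -35.0, array([119.3, 104.7])) [0.04941416 0.06232281 0.06396361]
dark_end 0.68 (array([ 0.2615, -0.2583]), 57.9, array([119.3,  58.2])) [0.05073412 0.06205871 0.06372301]
yellow_tube 0.59 (array([ 0.3993, -0.4106]), 56.2, array([232.4,  28.6])) [0.17168912 0.18110138 0.18525361]
r (0.06, 0.14) [413. 143.]
r (-0.06, 0.14) [399. 275.]
r (0.06, -0.14) [ 76. 138.]
r (-0.06, -0.14) [ 93. 272.]
e (0.06, 0.14) [418. 144.]
e (-0.06, 0.14) [403. 281.]
e (0.06, -0.14) [ 67. 139.]
e (-0.06, -0.14) [ 86. 278.]
travel [-0.003  -0.0011  0.1166] tilt 0.0 t 8.48 spins(q6) [(np.float64(0.014), np.float64(-0.23))]
0.017971887737704455
```

View pics/w3.png

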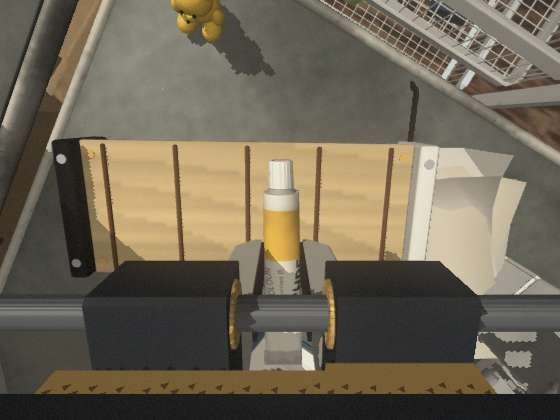

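```bash
cat >> h.py <<'E'
C=np.array([.4042,-.3457]); RA=-31.4; e=np.array([np.cos(np.radians(RA)),np.sin(np.radians(RA))]); u=np.array([-e[1],e[0]])
LY=dict(W=.09,Y=.03,R=-.03,B=-.09)
def place(k,z,off=.007): plan(*(C+e*LY[k]+u*off),z,RA)
E
python3 -c "
from h import *
place('Y',.0715)"
```

```text
travel [-0.0019 -0.0002  0.1181] tilt 0.0 t 8.48 spins(q6) [(np.float64(0.007), np.float64(-0.23))]
```

```bash
python3 -m inch '{"travel":[[-0.002,0,0.035],[-0.002,0,0.07],[-0.002,0,0.095],[-0.002,0,0.108],[-0.002,0,0.114],[-0.002,0,0.118],[-0.002,0,0.118],[-0.002,0,0.118]],"spin":[0.007,0.007,0.007,0.007,0.007,0.007,0.007,0.007]}' && python3 -m inch '{"travel":[[0,0,0],[0,0,0],[0,0,0],[0,0,0],[0,0,-0.01],[0,0,-0.04],[0,0,-0.08],[0,0,-0.12],[0,0,-0.15],[0,0,-0.15]],"spin":[0,0,0,0,0,0,0,0,0,0]}' 0.65 && python3 -c "
from h import *
p,d,W=cloud('wrist');cv2.imwrite('pics/w4.png',p[:,:,::-1])
for o in tube('wrist','yellow_tube',p,d,W): print(*o,((o[1]-C)@e).round(4),((o[1]-C)@u).round(4))
plan(.385,.238,.2,122)
"
```

```text
t: 9.15
tool_pos: [0.4345, -0.3565, 0.0734]
orientation: [2.738, 1.535, 0.001]
force: [-0.5, 0.1, 0.1]
opening: 0.018
gripper_force: 15.0
t: 9.98
tool_pos: [0.4364, -0.3583, 0.2314]
orientation: [2.729, 1.53, 0.006]
force: [0.4, -0.9, 0.8]
opening: 0.0325
gripper_force: 0.0
0.96 [ 0.4301 -0.3653] 58.9 [117.9  19.5] z [0.053 0.066] lo [192. 184. 166.] hi [202. 195. 177.] 0.0323 -0.0032
0.31 [ 0.5309 -0.4343] 54.3 [133.3  37.3] z [0.05  0.064] lo [200. 193. 174.] hi [198. 191. 175.] 0.1543 -0.0096
travel [ 0.4814 -0.3526  0.0224] tilt 0.27 t 10.08 spins(q6) [(np.float64(0.463), np.float64(1.47)), (np.float64(-2.678), np.float64(-1.67))]
```

View pics/w4.png

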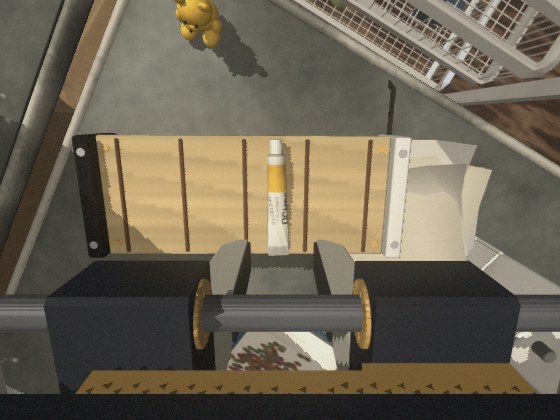

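```bash
python3 -m inch '{"travel":[[0.481,-0.353,0.02],[0.481,-0.353,0.02],[0.481,-0.353,0.02],[0.481,-0.353,0.02],[0.481,-0.353,0.02],[0.481,-0.353,0.02],[0.481,-0.353,0.02],[0.481,-0.353,0.02],[0.481,-0.353,0.02],[0.481,-0.353,0.02]],"spin":[0.463,0.463,0.463,0.463,0.463,0.463,0.463,0.463,0.463,0.463]}' 0.45 && python3 -c "
from h import *
plan(.385,.238,.16,123)
"
```

```text
t: 10.92
tool_pos: [0.397, 0.06, 0.2062]
orientation: [-3.019, -0.866, 0.003]
force: [0.6, 0.1, 0.1]
opening: 0.0506
gripper_force: 0.0
travel [ 0.0842 -0.1573  0.0463] tilt 0.13 t 10.92 spins(q6) [(np.float64(-0.018), np.float64(1.42)), (np.float64(-3.159), np.float64(-1.72))]
```

```bash
python3 -m inch '{"travel":[[0.084,-0.157,0.046],[0.084,-0.157,0.046],[0.084,-0.157,0.046],[0.084,-0.157,0.046],[0.084,-0.157,0.046],[0.084,-0.157,0.046],[0.084,-0.157,0.046],[0.084,-0.157,0.046]],"spin":[-0.018,-0.018,-0.018,-0.018,-0.018,-0.018,-0.018,-0.018]}' && cat >> h.py <<'E'
def look(n,capsign,fn=None):
    """tube seen by the wrist; capsign: +1 if cap lies along the printed angle"""
    p,d,W=cloud('wrist')
    if fn: cv2.imwrite(f'pics/{fn}.png',p[:,:,::-1])
    for o in tube('wrist',n,p,d,W):
        print(*o,px('wrist',[*o[1],.01])); a=np.radians(o[2]); g=o[1]+capsign*.008*np.array([np.cos(a),np.sin(a)]); plan(*g,.021,o[2]+90)
E
python3 -c "
from h import *
look('red_tube',-1,'w5')"
```

```text
t: 11.58
tool_pos: [0.3862, 0.2349, 0.161]
orientation: [3.011, 0.894, -0.003]
force: [-0.0, -0.6, -0.1]
opening: 0.0512
gripper_force: 0.0
0.95 [0.3859 0.2371] 32.1 [122.6  30.3] z [0.003 0.021] lo [139. 130. 121.] hi [229. 224. 209.] [278. 197.]
travel [-0.0075 -0.0028  0.1407] tilt 0.02 t 11.68 spins(q6) [(np.float64(0.015), np.float64(1.45)), (np.float64(-3.127), np.float64(-1.69))]
```

View pics/w5.png

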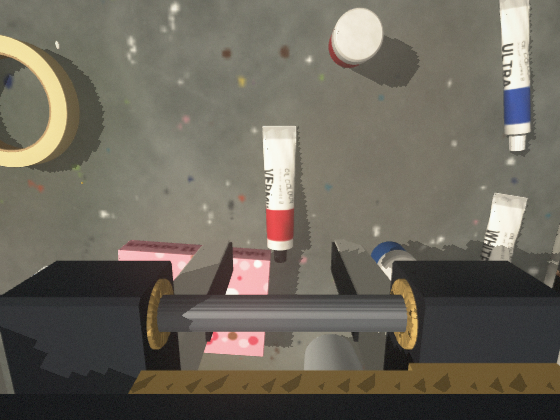

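```bash
python3 -c "
from h import *
p,d,W=cloud('top'); 
for nm,P in(('cup',(268,267)),('box',(222,270))):
    w=W[P[1]-14:P[1]+14,P[0]-14:P[0]+14].reshape(-1,3); w=w[w[:,2]>.012]; print(nm,w.min(0).round(3),w.max(0).round(3))
"
```

```text
cup [0.236 0.066 0.045] [0.394 0.133 1.311]
box [0.211 0.069 0.018] [0.394 0.301 1.311]
```

```bash
python3 -m inch '{"travel":[[-0.008,-0.003,0.03],[-0.008,-0.003,0.07],[-0.008,-0.003,0.105],[-0.008,-0.003,0.13],[-0.008,-0.003,0.14],[-0.008,-0.003,0.14],[-0.008,-0.003,0.14]],"spin":[0.015,0.015,0.015,0.015,0.015,0.015,0.015]}' && python3 -m inch '{"travel":[[0,0,0],[0,0,0],[0,0,0],[0,0,0],[0,0,0],[0,0,0],[0,0,0]],"spin":[0,0,0,0,0,0,0]}' 1 15 && python3 -m inch '{"travel":[[0,0,-0.01],[0,0,-0.02],[0,0,-0.04],[0,0,-0.07],[0,0,-0.11],[0,0,-0.15],[0,0,-0.17],[0,0,-0.17]],"spin":[0,0,0,0,0,0,0,0]}' && python3 -c "
from h import *
place('R',.19,-.008)
"
```

```text
t: 12.32
tool_pos: [0.3791, 0.2337, 0.0226]
orientation: [-3.019, -0.869, -0.001]
force: [-0.4, -0.0, 0.3]
opening: 0.0511
gripper_force: 0.0
t: 12.9
tool_pos: [0.3792, 0.2343, 0.0227]
orientation: [-3.018, -0.871, -0.003]
force: [0.0, -1.0, 5.9]
opening: 0.0254
gripper_force: 15.0
t: 13.57
tool_pos: [0.3813, 0.2355, 0.1991]
orientation: [-3.017, -0.871, -0.017]
force: [0.7, 0.0, 0.4]
opening: 0.0254
gripper_force: 15.0
travel [-0.3109  0.4807  0.0063] tilt 0.62 t 13.57 spins(q6) [(np.float64(-0.461), np.float64(-0.3))]
```

```bash
python3 -m inch '{"travel":[[-0.311,0.481,0.006],[-0.311,0.481,0.006],[-0.311,0.481,0.006],[-0.311,0.481,0.006],[-0.311,0.481,0.006],[-0.311,0.481,0.006],[-0.311,0.481,0.006],[-0.311,0.481,0.006],[-0.311,0.481,0.006],[-0.311,0.481,0.006]],"spin":[-0.461,-0.461,-0.461,-0.461,-0.461,-0.461,-0.461,-0.461,-0.461,-0.461]}' && python3 -c "
from h import *
place('R',.19,-.008)
"
```

```text
t: 14.4
tool_pos: [0.3732, -0.1556, 0.1878]
orientation: [2.74, 1.537, 0.001]
force: [0.8, 0.1, -0.2]
opening: 0.0255
gripper_force: 15.0
travel [-0.1541  0.0955 -0.0022] tilt 0.02 t 14.4 spins(q6) [(np.float64(-0.0), np.float64(-0.31))]
```

```bash
python3 -m inch '{"travel":[[-0.154,0.096,0],[-0.154,0.096,0],[-0.154,0.096,0],[-0.154,0.096,0],[-0.154,0.096,0],[-0.154,0.096,0],[-0.154,0.096,0],[-0.154,0.096,0]],"spin":[0,0,0,0,0,0,0,0]}' && python3 -c "
from h import *
place('R',.073,-.008)
p,d,W=cloud('wrist')
for o in tube('wrist','yellow_tube',p,d,W): print(*o,((o[1]-C)@e).round(4),((o[1]-C)@u).round(4))
for o in models.masks_of('wrist','tube_rack'): print(rect(W[o['region']&(d>0)]))
"
```

```text
t: 15.07
tool_pos: [0.3756, -0.3341, 0.1873]
orientation: [-2.738, -1.537, -0.0]
force: [0.2, 0.6, -0.6]
opening: 0.026
gripper_force: 15.0
travel [-0.0031  0.0006  0.1143] tilt 0.09 t 15.07 spins(q6) [(np.float64(0.0), np.float64(-0.29))]
0.81 [ 0.4277 -0.3646] 80.0 [112.6  56. ] z [0.054 0.066] lo [195. 188. 170.] hi [214. 208. 190.] 0.0299 -0.0039
(array([ 0.4037, -0.3472]), -32.0, array([280.7, 120.2]))
```

```bash
sed -i 's/C=np.array(\[.4042,-.3457\]); RA=-31.4/C=np.array([.4037,-.3464]); RA=-31.7/' h.py; python3 -c "
from h import *
place('R',.0732,-.008)"
```

```text
travel [-0.0041 -0.      0.1146] tilt 0.01 t 15.22 spins(q6) [(np.float64(0.007), np.float64(-0.28))]
```

```bash
python3 -m inch '{"travel":[[-0.004,0,0.035],[-0.004,0,0.07],[-0.004,0,0.095],[-0.004,0,0.106],[-0.004,0,0.111],[-0.004,0,0.1145],[-0.004,0,0.1145],[-0.004,0,0.1145]],"spin":[0.007,0.007,0.007,0.007,0.007,0.007,0.007,0.007]}' && python3 -m inch '{"travel":[[0,0,0],[0,0,0],[0,0,0],[0,0,0],[0,0,-0.01],[0,0,-0.04],[0,0,-0.08],[0,0,-0.12],[0,0,-0.14],[0,0,-0.14]],"spin":[0,0,0,0,0,0,0,0,0,0]}' 0.55 && python3 -m inch '{"travel":[[0,0,0],[0,0,0]],"spin":[0,0]}' && python3 -c "
from h import *
p,d,W=cloud('wrist');cv2.imwrite('pics/w6.png',p[:,:,::-1])
for n in('yellow_tube','red_tube'):
  for o in tube('wrist',n,p,d,W): print(n,*o,((o[1]-C)@e).round(4),((o[1]-C)@u).round(4))
plan(.453,.037,.16,115.2)
"
```

```text
t: 15.88
tool_pos: [0.3747, -0.3395, 0.075]
orientation: [2.742, 1.527, 0.001]
force: [0.2, -0.2, 0.1]
opening: 0.026
gripper_force: 15.0
t: 16.72
tool_pos: [0.376, -0.3411, 0.2209]
orientation: [2.736, 1.523, 0.004]
force: [0.7, -0.3, 1.2]
opening: 0.042
gripper_force: 0.0
t: 16.88
tool_pos: [0.3734, -0.3383, 0.2127]
orientation: [-2.744, -1.527, 0.0]
force: [0.4, 0.1, 0.1]
opening: 0.0417
gripper_force: 0.0
yellow_tube 0.97 [ 0.4216 -0.3607] 62.4 [118.3  40.9] z [0.053 0.066] lo [202. 194. 176.] hi [212. 204. 184.] 0.0227 -0.0028
yellow_tube 0.17 [ 0.5356 -0.4361] 54.5 [136.1  48.7] z [0.05  0.064] lo [204. 196. 178.] hi [202. 195. 179.] 0.1594 -0.007
red_tube 0.88 [ 0.3705 -0.3447] 57.5 [149.8  30.1] z [0.053 0.072] lo [66. 59. 51.] hi [225. 221. 204.] -0.0291 -0.016
travel [ 0.3607 -0.1294  0.0521] tilt 0.19 t 17.03 spins(q6) [(np.float64(0.576), np.float64(1.11)), (np.float64(-2.566), np.float64(-2.03))]
```

View pics/w6.png

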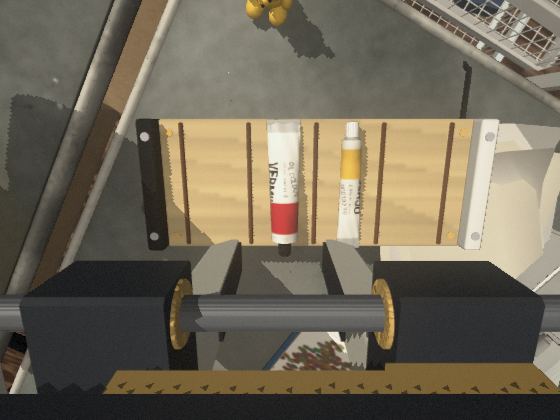

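```bash
cat >> h.py <<'E'
def lanes(cam):
    """extent of what stands on the plank in each lane, rack u/e axes"""
    p,d,W=cloud(cam); D=W[...,:2]-C; a=D@e; b=D@u
    pl=(abs(W[...,2]-.05)<.006)&(abs(a)<.15)&(abs(b)<.09)&(d>0)
    print('plank u', np.percentile(b[pl],[.5,99.5]).round(4))
    for k,y in LY.items():
        m=(abs(a-y)<.026)&(abs(b)<.09)&(W[...,2]>.0545)&(W[...,2]<.09)&(d>0)
        if m.sum()>30:
            q=np.percentile(b[m],[.5,99.5]); t=b[m]; print(k,'u',q.round(4),'mid',q.mean().round(4),'e mid capend/tailend',[np.round(np.percentile(a[m][s],[2,98]).mean()-y,4) for s in(t>q.mean(),t<q.mean())])
E
python3 -c "
from h import *
lanes('wrist');lanes('top')"
```

```text
plank u [-0.0593  0.059 ]
Y u [-0.051   0.0561] mid 0.0026 e mid capend/tailend [np.float64(0.0012), np.float64(0.0025)]
R u [-0.062   0.0515] mid -0.0052 e mid capend/tailend [np.float64(0.0021), np.float64(0.0025)]
plank u [-0.0563  0.0599]
Y u [-0.0438  0.0565] mid 0.0064 e mid capend/tailend [np.float64(-0.0029), np.float64(0.001)]
R u [-0.0397  0.0506] mid 0.0055 e mid capend/tailend [np.float64(0.0002), np.float64(0.001)]
```

```bash
python3 -m inch '{"travel":[[0.361,-0.129,0],[0.361,-0.129,0],[0.361,-0.129,0],[0.361,-0.129,0],[0.361,-0.129,0],[0.361,-0.129,0.052],[0.361,-0.129,0.052],[0.361,-0.129,0.052],[0.361,-0.129,0.052],[0.361,-0.129,0.052]],"spin":[0.576,0.576,0.576,0.576,0.576,0.576,0.576,0.576,0.576,0.576]}' 0.45 && python3 -m inch '{"travel":[[0,0,0],[0,0,0],[0,0,0]],"spin":[0,0,0]}' && python3 -c "
from h import *
look('white_tube',-1,'w7')"
```

```text
t: 17.97
tool_pos: [0.4538, 0.0385, 0.1601]
orientation: [-3.065, -0.686, 0.001]
force: [0.8, -0.1, 0.2]
opening: 0.0512
gripper_force: 0.0
t: 18.22
tool_pos: [0.454, 0.0361, 0.1608]
orientation: [3.065, 0.687, -0.002]
force: [-0.1, 0.1, 0.4]
opening: 0.0509
gripper_force: 0.0
0.78 [0.4504 0.034 ] 23.9 [114.2  32. ] z [0.003 0.023] lo [79. 78. 72.] hi [229. 224. 209.] [279. 202.]
travel [-0.0121 -0.0009  0.1404] tilt 0.02 t 18.32 spins(q6) [(np.float64(0.021), np.float64(1.11)), (np.float64(-3.12), np.float64(-2.03))]
```

View pics/w7.png

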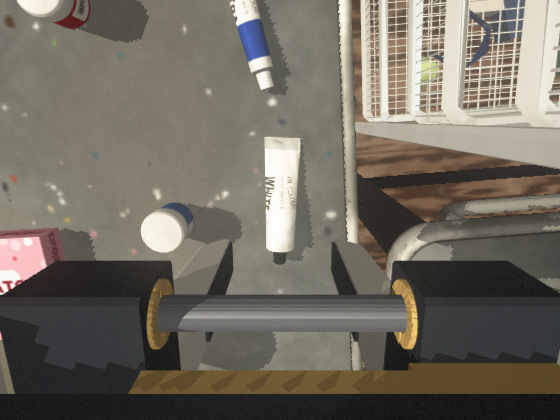

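```bash
python3 -m inch '{"travel":[[-0.012,-0.001,0.03],[-0.012,-0.001,0.07],[-0.012,-0.001,0.105],[-0.012,-0.001,0.13],[-0.012,-0.001,0.14],[-0.012,-0.001,0.14],[-0.012,-0.001,0.14]],"spin":[0.021,0.021,0.021,0.021,0.021,0.021,0.021]}' 0.5 && python3 -m inch '{"travel":[[0,0,0],[0,0,0],[0,0,0],[0,0,0],[0,0,0],[0,0,0],[0,0,0]],"spin":[0,0,0,0,0,0,0]}' 1 15 && python3 -m inch '{"travel":[[0,0,-0.01],[0,0,-0.02],[0,0,-0.04],[0,0,-0.07],[0,0,-0.11],[0,0,-0.15],[0,0,-0.17],[0,0,-0.17]],"spin":[0,0,0,0,0,0,0,0]}' && python3 -c "
from h import *
place('W',.19,-.006)
"
```

```text
t: 18.9
tool_pos: [0.4436, 0.031, 0.022]
orientation: [3.073, 0.65, 0.0]
force: [-0.7, -0.6, -0.2]
opening: 0.0464
gripper_force: 0.0
t: 19.48
tool_pos: [0.4441, 0.0318, 0.0225]
orientation: [3.072, 0.653, 0.003]
force: [-1.0, -0.8, 6.3]
opening: 0.0275
gripper_force: 15.0
t: 20.15
tool_pos: [0.4464, 0.0319, 0.1987]
orientation: [3.07, 0.653, 0.017]
force: [1.2, -0.4, -0.1]
opening: 0.0276
gripper_force: 15.0
travel [-0.1472  0.4059  0.0092] tilt 0.63 t 20.15 spins(q6) [(np.float64(-0.599), np.float64(-0.26))]
```

```bash
python3 -m inch '{"travel":[[-0.147,0.406,0.006],[-0.147,0.406,0.006],[-0.147,0.406,0.006],[-0.147,0.406,0.006],[-0.147,0.406,0.006],[-0.147,0.406,0.006],[-0.147,0.406,0.006],[-0.147,0.406,0.006],[-0.147,0.406,0.006],[-0.147,0.406,0.006]],"spin":[-0.599,-0.599,-0.599,-0.599,-0.599,-0.599,-0.599,-0.599,-0.599,-0.599]}' && python3 -m inch '{"travel":[[0,0,0],[0,0,0],[0,0,0],[0,0,0]],"spin":[0,0,0,0]}' && python3 -c "
from h import *
place('W',.0731,-.005)
"
```

```text
t: 20.98
tool_pos: [0.4703, -0.3571, 0.1855]
orientation: [-2.743, -1.53, 0.0]
force: [1.2, -0.6, -0.2]
opening: 0.0275
gripper_force: 15.0
t: 21.32
tool_pos: [0.4709, -0.3542, 0.1859]
orientation: [-2.742, -1.532, -0.0]
force: [0.3, -0.8, 0.3]
opening: 0.0279
gripper_force: 15.0
travel [-0.0338  0.0287  0.1127] tilt 0.04 t 21.32 spins(q6) [(np.float64(0.001), np.float64(-0.23))]
```

```bash
python3 -m inch '{"travel":[[-0.034,0.029,0],[-0.034,0.029,0.01],[-0.034,0.029,0.05],[-0.034,0.029,0.085],[-0.034,0.029,0.1],[-0.034,0.029,0.107],[-0.034,0.029,0.1125],[-0.034,0.029,0.1125],[-0.034,0.029,0.1125],[-0.034,0.029,0.1125]],"spin":[0,0,0,0,0,0,0,0,0,0]}' && python3 -c "
from h import *
place('W',.0731,-.005)"
```

```text
t: 22.15
tool_pos: [0.4789, -0.4004, 0.0757]
orientation: [2.74, 1.529, 0.001]
force: [-0.4, 0.1, 0.6]
opening: 0.0275
gripper_force: 15.0
travel [ 0.0014 -0.0024  0.0026] tilt 0.2 t 22.15 spins(q6) [(np.float64(0.001), np.float64(-0.22))]
```

```bash
python3 -m inch '{"travel":[[0.001,-0.002,0.001],[0.001,-0.002,0.002],[0.001,-0.002,0.002]],"spin":[0,0,0]}' && python3 -m inch '{"travel":[[0,0,0],[0,0,0],[0,0,0],[0,0,0],[0,0,-0.01],[0,0,-0.04],[0,0,-0.08],[0,0,-0.12],[0,0,-0.14],[0,0,-0.14]],"spin":[0,0,0,0,0,0,0,0,0,0]}' 0.53 && python3 -m inch '{"travel":[[0,0,0],[0,0,0],[0,0,0]],"spin":[0,0,0]}' && python3 -c "
from h import *
lanes('wrist')
plan(.582,.1285,.16,133)
"
```

```text
t: 22.4
tool_pos: [0.4771, -0.398, 0.0725]
orientation: [2.742, 1.53, 0.001]
force: [-1.2, 0.5, 3.3]
opening: 0.0278
gripper_force: 15.0
t: 23.23
tool_pos: [0.479, -0.4001, 0.2199]
orientation: [2.734, 1.525, 0.005]
force: [0.6, 0.1, 1.8]
opening: 0.0439
gripper_force: 0.0
t: 23.48
tool_pos: [0.4758, -0.3969, 0.2094]
orientation: [-2.741, -1.529, 0.001]
force: [-0.7, -0.9, -0.1]
opening: 0.0436
gripper_force: 0.0
plank u [-0.0591  0.0587]
W u [-0.0551  0.051 ] mid -0.002 e mid capend/tailend [np.float64(0.0), np.float64(0.0001)]
Y u [-0.0473  0.0563] mid 0.0045 e mid capend/tailend [np.float64(0.0022), np.float64(0.0029)]
R u [-0.0614  0.052 ] mid -0.0047 e mid capend/tailend [np.float64(0.0026), np.float64(0.0036)]
travel [ 0.5028 -0.1854  0.0503] tilt 0.2 t 23.53 spins(q6) [(np.float64(0.267), np.float64(0.95)), (np.float64(-2.874), np.float64(-2.19))]
```

```bash
python3 -m inch '{"travel":[[0.503,-0.185,0],[0.503,-0.185,0],[0.503,-0.185,0],[0.503,-0.185,0],[0.503,-0.185,0],[0.503,-0.185,0],[0.503,-0.185,0],[0.503,-0.185,0],[0.503,-0.185,0],[0.503,-0.185,0]],"spin":[0.267,0.267,0.267,0.267,0.267,0.267,0.267,0.267,0.267,0.267]}' 0.5 && python3 -c "
from h import *
plan(.582,.1285,.16,133)
"
```

```text
t: 24.37
tool_pos: [0.5586, 0.0119, 0.21]
orientation: [-2.922, -1.151, 0.003]
force: [0.6, -0.9, -0.3]
opening: 0.0468
gripper_force: 0.0
travel [ 0.0968 -0.0692  0.0499] tilt 0.13 t 24.37 spins(q6) [(np.float64(0.0), np.float64(0.95)), (np.float64(-3.141), np.float64(-2.2))]
```

```bash
python3 -m inch '{"travel":[[0.097,-0.069,0.05],[0.097,-0.069,0.05],[0.097,-0.069,0.05],[0.097,-0.069,0.05],[0.097,-0.069,0.05],[0.097,-0.069,0.05],[0.097,-0.069,0.05]],"spin":[0,0,0,0,0,0,0]}' && python3 -c "
from h import *
look('blue_tube',-1,'w8')"
```

```text
t: 24.95
tool_pos: [0.5833, 0.1252, 0.1615]
orientation: [2.923, 1.15, -0.001]
force: [0.2, -0.1, 0.3]
opening: 0.0467
gripper_force: 0.0
0.55 [0.5795 0.1252] 42.2 [128.1  24. ] z [0.003 0.017] lo [212. 207. 193.] hi [228. 224. 210.] [277. 200.]
travel [-0.011  -0.0032  0.1411] tilt 0.06 t 25.05 spins(q6) [(np.float64(0.012), np.float64(0.95)), (np.float64(-3.129), np.float64(-2.19))]
```

View pics/w8.png

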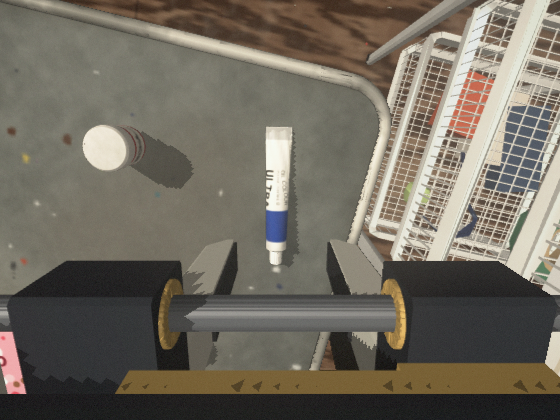

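```bash
python3 -c "
from h import *
p,d,W=cloud('wrist'); g=np.array([.5736,.1198]); D=W[...,:2]-g; a=np.radians(132.2); j=np.array([np.cos(a),np.sin(a)]); t=np.array([j[1],-j[0]])
J=D@j; T=D@t; ok=(d>0)&(np.arange(420)[:,None]<255)&(abs(T)<.07)
for lo in np.arange(-.2,.2,.02):
    m=ok&(J>=lo)&(J<lo+.02); print(round(lo,2),m.sum(),W[m][:,2].max().round(3) if m.any() else None)
"
```

```text
-0.2 2541 0.066
-0.18 0 None
-0.16 0 None
-0.14 0 None
-0.12 0 None
-0.1 1091 0.004
-0.08 2387 0.004
-0.06 2500 0.166
-0.04 3095 0.168
-0.02 2704 0.019
-0.0 2715 0.164
0.02 3059 0.167
0.04 2407 0.003
0.06 2586 0.003
0.08 2715 0.003
0.1 3141 0.043
0.12 3286 0.044
0.14 2275 0.044
0.16 2160 0.004
0.18 2728 0.003
```

```bash
python3 -m inch '{"travel":[[-0.011,-0.003,0.03],[-0.011,-0.003,0.07],[-0.011,-0.003,0.105],[-0.011,-0.003,0.13],[-0.011,-0.003,0.14],[-0.011,-0.003,0.1405],[-0.011,-0.003,0.1405]],"spin":[0.012,0.012,0.012,0.012,0.012,0.012,0.012]}' 0.55 && python3 -m inch '{"travel":[[0,0,0],[0,0,0],[0,0,0],[0,0,0],[0,0,0],[0,0,0],[0,0,0]],"spin":[0,0,0,0,0,0,0]}' 1 15 && python3 -m inch '{"travel":[[0,0,-0.01],[0,0,-0.02],[0,0,-0.04],[0,0,-0.07],[0,0,-0.11],[0,0,-0.15],[0,0,-0.17],[0,0,-0.17]],"spin":[0,0,0,0,0,0,0,0]}' && python3 -c "
from h import *
place('B',.19,-.006)
"
```

```text
t: 25.68
tool_pos: [0.5738, 0.1205, 0.0216]
orientation: [2.93, 1.133, 0.001]
force: [0.2, -0.1, -0.2]
opening: 0.0419
gripper_force: 0.0
t: 26.27
tool_pos: [0.5739, 0.1212, 0.0219]
orientation: [2.929, 1.134, 0.002]
force: [-1.1, -0.5, 5.7]
opening: 0.0198
gripper_force: 15.0
t: 26.93
tool_pos: [0.5768, 0.1216, 0.1993]
orientation: [2.927, 1.133, 0.018]
force: [1.1, -0.5, 0.6]
opening: 0.0201
gripper_force: 15.0
travel [-0.4737  0.1445  0.0057] tilt 0.67 t 26.93 spins(q6) [(np.float64(-0.279), np.float64(-0.29))]
```

```bash
python3 -m inch '{"travel":[[-0.474,0.144,0.002],[-0.474,0.144,0.002],[-0.474,0.144,0.002],[-0.474,0.144,0.002],[-0.474,0.144,0.002],[-0.474,0.144,0.002],[-0.474,0.144,0.002],[-0.474,0.144,0.002],[-0.474,0.144,0.002],[-0.474,0.144,0.002]],"spin":[-0.279,-0.279,-0.279,-0.279,-0.279,-0.279,-0.279,-0.279,-0.279,-0.279]}' && python3 -c "
from h import *
place('B',.19,-.006)
"
```

```text
t: 27.77
tool_pos: [0.3592, -0.2367, 0.1891]
orientation: [2.743, 1.531, 0.0]
force: [0.7, -0.1, -0.7]
opening: 0.0199
gripper_force: 15.0
travel [-0.076   0.0055 -0.0009] tilt 0.01 t 27.77 spins(q6) [(np.float64(0.001), np.float64(-0.32))]
```

```bash
python3 -m inch '{"travel":[[-0.076,0.0055,0],[-0.076,0.0055,0],[-0.076,0.0055,0],[-0.076,0.0055,0],[-0.076,0.0055,0],[-0.076,0.0055,0],[-0.076,0.0055,0]],"spin":[0,0,0,0,0,0,0]}' && python3 -c "
from h import *
place('B',.073,-.006)
"
```

```text
t: 28.35
tool_pos: [0.3262, -0.302, 0.1891]
orientation: [-2.742, -1.533, -0.0]
force: [-0.2, 0.5, 0.1]
opening: 0.0198
gripper_force: 15.0
travel [-0.003  -0.0007  0.1161] tilt 0.02 t 28.35 spins(q6) [(np.float64(0.002), np.float64(-0.32))]
```

```bash
python3 -m inch '{"travel":[[-0.003,0,0.035],[-0.003,0,0.07],[-0.003,0,0.095],[-0.003,0,0.108],[-0.003,0,0.113],[-0.003,0,0.116],[-0.003,0,0.116],[-0.003,0,0.116],[-0.003,0,0.116]],"spin":[0,0,0,0,0,0,0,0,0]}' && python3 -m inch '{"travel":[[0,0,0],[0,0,0],[0,0,0],[0,0,0],[0,0,-0.01],[0,0,-0.04],[0,0,-0.08],[0,0,-0.12],[0,0,-0.14],[0,0,-0.14]],"spin":[0,0,0,0,0,0,0,0,0,0]}' 0.6 && python3 -m inch '{"travel":[[0.04,0,-0.03],[0.08,0,-0.06],[0.1,0,-0.06],[0.1,0,-0.06],[0.1,0,-0.06],[0.1,0,-0.06],[0.1,0,-0.06]],"spin":[0,0,0,0,0,0,0]}' && python3 -c "
from h import *
p,d,W=cloud('wrist');cv2.imwrite('pics/w9.png',p[:,:,::-1]);lanes('wrist')
p,d,W=cloud('top');cv2.imwrite('pics/t9.png',cv2.resize(p[130:290,200:460,::-1],None,fx=3,fy=3))
for n in('red_pot','blue_pot','bear'): print(n,[(round(r['p'],2),np.round(r['centre'],3)) for r in models.look_for('top',n)][:2])
"
```

```text
t: 29.1
tool_pos: [0.3249, -0.3064, 0.0747]
orientation: [2.741, 1.53, 0.001]
force: [0.3, -0.2, 0.0]
opening: 0.02
gripper_force: 15.0
t: 29.93
tool_pos: [0.326, -0.3081, 0.2204]
orientation: [2.735, 1.526, 0.003]
force: [1.3, -0.2, 0.1]
opening: 0.0369
gripper_force: 0.0
t: 30.52
tool_pos: [0.3756, -0.221, 0.272]
orientation: [-2.743, -1.529, 0.002]
force: [-0.6, 0.2, 0.1]
opening: 0.0373
gripper_force: 0.0
plank u [-0.0425  0.0613]
W u [0.0052 0.0525] mid 0.0288 e mid capend/tailend [np.float64(-0.0009), np.float64(-0.0009)]
Y u [0.0045 0.0567] mid 0.0306 e mid capend/tailend [np.float64(0.0006), np.float64(0.001)]
R u [0.0231 0.0538] mid 0.0384 e mid capend/tailend [np.float64(0.0019), np.float64(0.0015)]
B u [-0.0349  0.0562] mid 0.0106 e mid capend/tailend [np.float64(0.0029), np.float64(0.0023)]
red_pot [(0.54, array([0.524, 0.258, 0.041]))]
blue_pot []
bear [(0.49, array([ 0.455, -0.18 ,  0.047]))]
```

View pics/w9.png

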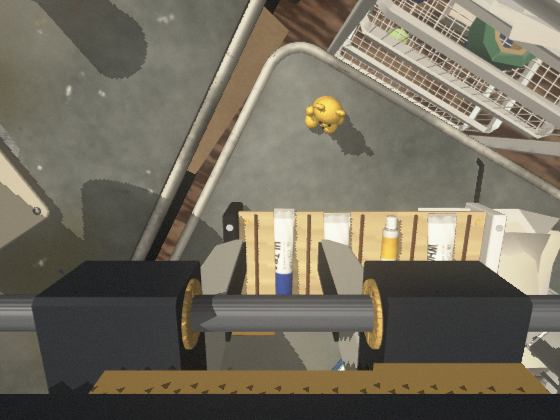

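```bash
python3 -m inch '{"travel":[[-0.04,-0.02,0],[-0.08,-0.04,0],[-0.12,-0.06,0],[-0.13,-0.06,0],[-0.13,-0.06,0],[-0.13,-0.06,0],[-0.13,-0.06,0]],"spin":[0,0,0,0,0,0,0]}' && python3 -c "
from h import *
p,d,W=cloud('wrist');cv2.imwrite('pics/w10.png',p[:,:,::-1]);lanes('wrist')
for q in((.06,.14),(-.06,.14),(.06,-.14),(-.06,-.14)): print(q,px('wrist',np.r_[C+q[0]*u+q[1]*e,.05]))
"
```

```text
t: 31.4
tool_pos: [0.2575, -0.2995, 0.2732]
orientation: [-2.744, -1.53, -0.001]
force: [0.5, 0.5, -0.1]
opening: 0.0372
gripper_force: 0.0
plank u [-0.0597  0.0592]
W u [-0.0556  0.0502] mid -0.0027 e mid capend/tailend [np.float64(-0.0009), np.float64(-0.002)]
Y u [-0.0529  0.0556] mid 0.0013 e mid capend/tailend [np.float64(0.0007), np.float64(0.0022)]
R u [-0.0624  0.0522] mid -0.0051 e mid capend/tailend [np.float64(0.0018), np.float64(0.0016)]
B u [-0.06    0.0552] mid -0.0024 e mid capend/tailend [np.float64(0.0024), np.float64(0.0019)]
(0.06, 0.14) [560.  91.]
(-0.06, 0.14) [539. 203.]
(0.06, -0.14) [290.  91.]
(-0.06, -0.14) [289. 203.]
```

View pics/w10.png

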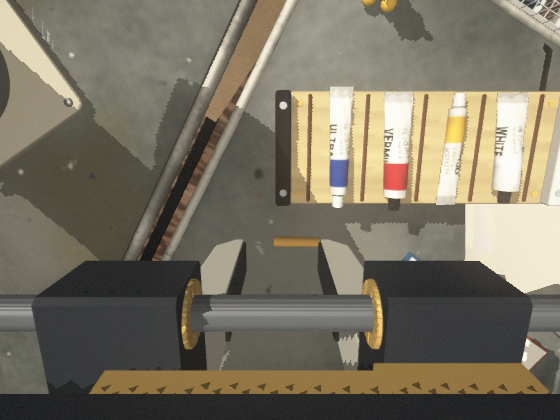

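View pics/t9.png

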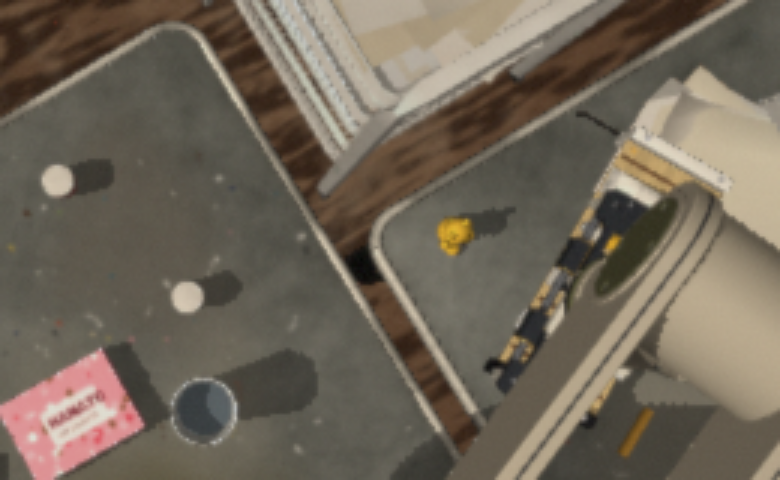

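```bash
python3 -c "
from plant import close_job
print(close_job())"
```

```text
the job is handed in; nothing more can be done
None
```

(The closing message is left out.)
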